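Let the prize ball out of the red dispenser

ROBOT

A 6-joint arm with a two-finger parallel gripper is mounted at the origin on the work surface. World frame = base frame: x ahead of the robot, y to its left, z up, the work surface at z = 0. Lengths are in m, angles in degrees, forces in N, time in s.
With the tool pointing down it reaches from about 0.35 to 0.875 m from the base axis. Payload 4.2 kg.
Tool frame: the origin (TCP) lies at the very end of the fingers, on their centre line; the grasp point (between the pads) lies 19 mm behind it; z points along the fingers, y is the line along which they close (so a half turn about z gives the same grasp; the last joint's range is limited). The gripper opens to 87 mm and grips with 3 to 60 N. Pads are 19 mm wide; open, the fingers measure 117 mm over their backs; the gripper's body (75 mm by 190 mm) begins 51 mm behind the grasp point.
Start: joints at [79.332, 22.042, 0.453, 0, -68.411, -14.817], TCP at [0.269, 0.564, 0.223] pointing down, gripper open.
Joint ranges: [-179.83, 179.83], [-69.29, 118.12], [-61.27, 80.66], [-181.25, 117.63], [-171.15, -9.14], [-177.46, 177.46]. Speed limits (degrees/s): [159.86, 159.86, 180, 180, 180, 180].

INTERFACE

Orientations are given as a 3x3 rotation matrix whose columns are the frame's x, y, z axes.
In Python, from station import * gives the robot as it stands.
- The arm moves only by the shell command python3 -m pendant 'ROWS'. ROWS is JSON, a list of rows, each an object of numbers: "x", "y", "z": the shift along the world's x, y, z normalised to -1 to 1, where 1 is 250 mm; "rx", "ry", "rz": the turn, a rotation vector about the world's x, y, z normalised to -1 to 1, where 1 is 180 degrees; "claw": the opening, from 0 (shut) to 1 (fully open). A call has exactly 8 rows; each row is the pose to reach, as a shift and turn from the pose commanded when the call began, turning the shorter way round; what a row does not reach only later rows make up. A row lasts 1/8 s, in which the tool goes at most 62.5 mm and 10.7 degrees, less where a joint would pass 70% of its speed; a pose out of reach is approached as far as the arm can. A call with a number of a shift or a turn outside -1 to 1 is refused whole. A call with a gripper value outside its range is refused whole. The fingers move at their own pace and stop on an object; the grip force is fixed at half the most. Time passes only in rows, so rows that repeat a pose let the fingers close, or fill a call up. It gives the time, the measured TCP pose, the force, the opening and the grip force at its end, in the units of the state.
- sense(): the state, without advancing time (a new reading comes with each control period).
- capture(name): name is "scene" or "top"; returns a dict with "color" (480x640x3 uint8, red, green, blue), "mtx" (3x3 intrinsics, pixels), "k1" (the pictures are not rectified: a ray, as slopes to the right and down, at radius r is drawn at 1 + k1 r^2 times it, then the intrinsics apply), "world_to_cam" (4x4, takes a point from world to camera coordinates). Camera axes: x right, y up, looking along -z (the intrinsics and any distortion apply to the point x, -y, -z); pixel columns grow to the right and rows downward; lengths in m; the calibration is good to about 2 mm. A picture is of the moment at which its call begins. There is no depth.
- finish_job(): hands the job in; it is judged then, once.
Trained networks look in a picture, given as the dict that the camera call returned (one of the last four; its "shot" number tells which), for a name from the list of things; names that differ only in an ending like _2 or _b are one class to them, and where a whole thing is asked for, a point or a joint stands for the part that bears it (a point fixed in the world has none). Each returns a list of dicts, best first, with "conf" (0 to 1); they miss things now and then, are a little off and sometimes report something else, mostly with a low value. They report only what shows in the picture. A call takes as long as a camera call. They do not tell look-alikes from the thing itself.
- search_frame(picture, label): "centre" ([column, row] in pixels, amid what is visible of it).
- regions_of(picture, label): "region" (480x640 bool, what is visible of it) and "centre" ([column, row] in pixels, amid what is visible of it).
The state is a dict: "time_s": time; "joints": joint angles; "joint_velocities": joint speeds; "effort": joint torques, N m; "tcp_pos": TCP position; "ee_rot": TCP orientation; "wrist_force": force on the tool from outside, world axes, zero at the start; "moment": the same for the moment, N m; "gripper_width": opening from 0.0 (shut) to 1.0 (fully open); "gripper_force": force on a finger pad.
Only numpy, scipy, OpenCV 4.12 (cv2) and the standard library are available. Lean on these libraries where they do the work, as an engineer would, in place of code of your own. Each camera call takes 0.05 s, during which the arm holds its last target. There are 200 camera calls.

TASK

On the customer-service counter, give out the prize ball of the red dispenser: with the fingertips press down the red paddle, so that the rocking lever lifts the gate and the ball rolls to the low end of its chute, then let go so that the gate drops shut again and move clear. Do not touch or lift the balls themselves; leave the blue dispenser shut with its ball inside, and do not move the other things on the counter.

Things in the scene. Friction and masses are not known exactly. Their poses are not given: they have to be found in the camera images.
- red_dispenser: the red prize-ball dispenser, fixed to the counter. Origin on the counter under the lever's axle; its +x is the way the ball rolls, z up. At the origin a red fork post, 34 x 30 mm, 140 mm tall; the axle runs along x, 125 mm up. The open-topped white chute lies at y = +85 mm, from x = -110 to 150 mm; a red header plate 128 mm tall stands across its upper end
- red_chute_end (a point): pick-up end of the red chute: floor of the chute at its low (+x) end, by the 30 mm high end wall, 23 mm above the counter. The chute is straight, 46 mm wide inside, with clear side walls 25 mm above its floor, which falls at 0.15 rad and is 45 mm above the counter at the gate
- red_paddle (a point): centre of the top face of the flat red plastic paddle (40 mm in x, 40 mm in y, 8 mm thick) on the -y end of the red rocking lever, 100 mm from the axle; at rest it is level, its top 129 mm above the counter with nothing beneath it. Turns with the lever. It must go down about 31 mm for the ball to get under the gate, and stops about 43 mm down
- red_gate (a point): middle of the lower edge of the red gate, a plate 26 mm wide, 68 mm long and 4 mm thick hanging into the chute from the +y end of the red lever, 85 mm from the axle; at rest it is 57 mm above the counter (12 mm above the chute floor) and holds the ball back
- red_lever (a joint): angle of the red rocking lever in rad: 0 = level, gate shut; grows as the paddle goes down and the gate goes up; stop at 0.45. A spring returns it to 0 when let go; pressing the middle of the paddle takes about 3 N at the start and 5 N at the stop. The ball gets under the gate from about 0.31
- red_ball_center (a point): centre of the red dispenser's prize ball, a hard yellow ball 40 mm across, 35 g. It starts in the chute resting against the uphill (-x) side of the gate. Once free it rolls about 150 mm in under a second and stops against the end wall, its centre then at about x = 130 mm, y = 85 mm, z = 46 mm in the dispenser's frame
- blue_dispenser: the blue prize-ball dispenser, fixed to the counter. Origin on the counter under the lever's axle; its +x is the way the ball rolls, z up. At the origin a blue fork post, 34 x 30 mm, 140 mm tall; the axle runs along x, 125 mm up. The open-topped white chute lies at y = +85 mm, from x = -110 to 150 mm; a blue header plate 128 mm tall stands across its upper end
- blue_chute_end (a point): pick-up end of the blue chute: floor of the chute at its low (+x) end, by the 30 mm high end wall, 23 mm above the counter. The chute is straight, 46 mm wide inside, with clear side walls 25 mm above its floor, which falls at 0.15 rad and is 45 mm above the counter at the gate
- blue_paddle (a point): centre of the top face of the flat blue plastic paddle (40 mm in x, 40 mm in y, 8 mm thick) on the -y end of the blue rocking lever, 100 mm from the axle; at rest it is level, its top 129 mm above the counter with nothing beneath it. Turns with the lever. It must go down about 31 mm for the ball to get under the gate, and stops about 43 mm down
- blue_gate (a point): middle of the lower edge of the blue gate, a plate 26 mm wide, 68 mm long and 4 mm thick hanging into the chute from the +y end of the blue lever, 85 mm from the axle; at rest it is 57 mm above the counter (12 mm above the chute floor) and holds the ball back
- blue_lever (a joint): angle of the blue rocking lever in rad: 0 = level, gate shut; grows as the paddle goes down and the gate goes up; stop at 0.45. A spring returns it to 0 when let go; pressing the middle of the paddle takes about 3 N at the start and 5 N at the stop. The ball gets under the gate from about 0.31
- blue_ball_center (a point): centre of the blue dispenser's prize ball, a hard yellow ball 40 mm across, 35 g. It starts in the chute resting against the uphill (-x) side of the gate. Once free it rolls about 150 mm in under a second and stops against the end wall, its centre then at about x = 130 mm, y = 85 mm, z = 46 mm in the dispenser's frame
- tape_roll: bystander: loose cardboard-brown tape roll lying flat, 80 mm across, 24 mm high; origin at centre of underside
- pen_cup: bystander: loose empty grey pen cup, 72 mm across the rim, 95 mm high; origin at centre of underside
- toy_car: bystander: loose green toy car with white roof, 75 x 39 x 39 mm; origin at centre of underside
- stapler: bystander: loose orange and black stapler, 120 x 32 x 52 mm; origin at centre of underside
Things that resemble listed ones, but are neither listed nor needed, are in the scene too. Leave any pink or turquoise look-alike of the part that bears red_ball_center alone.

How it is judged:
By the outcome, as a careful person would: the job done as asked, in the order asked, and still so for the second after the job is handed in, with the robot touching nothing.
It also fails if it takes over 32 s, if anything falls off the work surface, if the arm or the gripper's body presses on something with over 40 N, if the wrist force passes 120 N, or if a joint passes its speed limit or range.

## Working session

There is one attempt and no reset: what is moved stays moved. The work goes in short steps, Python scripts to look and compute and a shell command to move; the robot and the scene stay as the last step left them, time stands still between calls to the robot, and variables do not carry over. Pictures are saved under pics/ and viewed, at most 10 in all, crops included, and the job is handed in when it is done.

```bash
mkdir -p pics; cat > h.py <<'E'
from station import *
import numpy as np, cv2
def ray(p,px):
    K=np.array(p["mtx"]);T=np.array(p["world_to_cam"])
    d=np.array([(px[0]-K[0,2])/K[0,0],(px[1]-K[1,2])/K[1,1]]);u=d.copy()
    for _ in range(30): u=d/(1+p["k1"]*(u@u))
    R=T[:3,:3]; return -R.T@T[:3,3], R.T@np.array([u[0],-u[1],-1])
def onz(p,px,z):
    o,d=ray(p,px); return o+d*(z-o[2])/d[2]
def proj(p,w):
    K=np.array(p["mtx"]);T=np.array(p["world_to_cam"]);c=T[:3,:3]@np.array(w)+T[:3,3]
    u=np.array([c[0],-c[1]])/-c[2];u=u*(1+p["k1"]*(u@u));return K[0,0]*u[0]+K[0,2],K[1,1]*u[1]+K[1,2]
def save(p,n): cv2.imwrite("pics/"+n,p["color"][:,:,::-1])
E
python3 - <<'E'
from h import *
P={n:capture(n) for n in("top","scene")}
Z=dict(red_paddle=.129,red_ball_center=.06,red_dispenser=.14,red_gate=.125,red_chute_end=.023,blue_paddle=.129,blue_ball_center=.06)
for n,p in P.items():
    save(p,n+"0.png")
    for l,z in Z.items():
        for r in search_frame(p,l)[:4]: print(n,l,round(r["conf"],2),np.round(r["centre"]),np.round(onz(p,r["centre"],z),3))
E
```

```text
top red_paddle 0.56 [400. 245.] [ 0.525 -0.187  0.129]
top red_ball_center 0.67 [364. 319.] [ 0.386 -0.118  0.06 ]
top red_ball_center 0.58 [338. 246.] [ 0.537 -0.068  0.06 ]
top red_ball_center 0.56 [263. 269.] [0.492 0.087 0.06 ]
top red_ball_center 0.51 [283. 241.] [0.55  0.047 0.06 ]
top red_dispenser 0.9 [355. 245.] [ 0.524 -0.097  0.14 ]
top red_gate 0.97 [410. 248.] [ 0.52  -0.206  0.125]
top red_chute_end 0.73 [355. 244.] [ 0.55  -0.107  0.023]
top blue_paddle 0.88 [208. 219.] [0.581 0.19  0.129]
top blue_paddle 0.71 [405. 246.] [ 0.522 -0.195  0.129]
top blue_ball_center 0.62 [159. 240.] [0.556 0.307 0.06 ]
scene red_paddle 0.74 [439. 305.] [0.573 0.231 0.129]
scene red_paddle 0.62 [274. 198.] [ 0.538 -0.15   0.129]
scene red_paddle 0.45 [283. 250.] [ 0.632 -0.05   0.129]
scene red_ball_center 0.79 [310. 235.] [ 0.524 -0.076  0.06 ]
scene red_ball_center 0.73 [437. 304.] [0.522 0.21  0.06 ]
scene red_ball_center 0.67 [331. 202.] [ 0.422 -0.101  0.06 ]
scene red_ball_center 0.64 [349. 290.] [0.589 0.066 0.06 ]
scene red_dispenser 0.96 [284. 252.] [ 0.642 -0.037  0.14 ]
scene red_dispenser 0.4 [272. 194.] [ 0.54  -0.153  0.14 ]
scene red_gate 0.78 [272. 200.] [ 0.542 -0.154  0.125]
scene red_chute_end 0.95 [284. 249.] [ 0.558 -0.119  0.023]
scene blue_paddle 0.63 [440. 306.] [0.574 0.234 0.129]
```

View pics/top0.png

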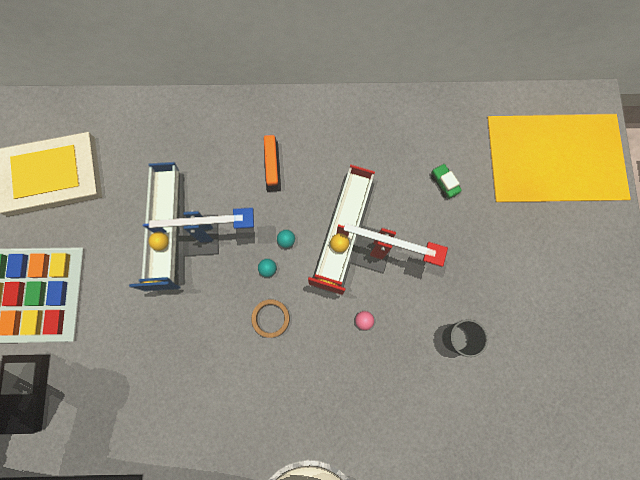

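View pics/scene0.png

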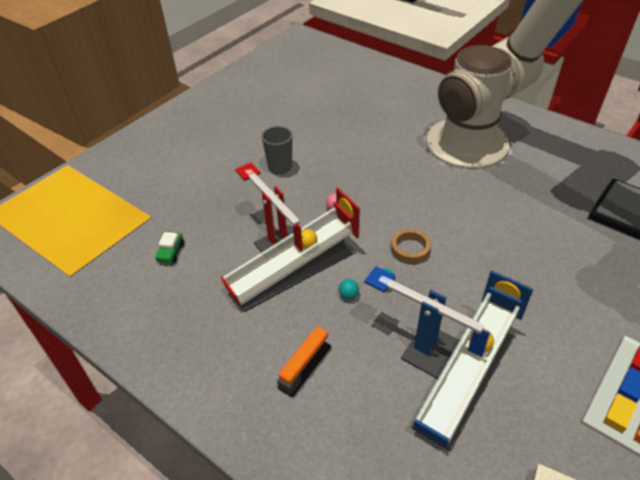

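The top view shows the red dispenser: paddle at about (436,254), post (384,240) and chute running from the header at (328,284) to the low end at (362,171). Its ball is at (340,243). In the scene view the paddle is at (248,171). I'll triangulate these by colour.

```bash
python3 - <<'E'
from h import *
from scipy.optimize import least_squares
P={n:capture(n) for n in("top","scene")}
def blob(p,px,w=22):
    h=cv2.cvtColor(p["color"],cv2.COLOR_RGB2HSV)
    m=(((h[...,0]<8)|(h[...,0]>172))&(h[...,1]>150)&(h[...,2]>110)).astype(np.uint8)
    n,L,s,c=cv2.connectedComponentsWithStats(m)
    i=min([i for i in range(1,n) if s[i,4]>30],key=lambda i:np.hypot(*(c[i]-px)))
    return c[i],s[i]
t,s1=blob(P["top"],(436,254)); s,s2=blob(P["scene"],(248,171)); print(t,s1,s,s2)
f=lambda w:np.r_[np.array(proj(P["top"],w))-t,np.array(proj(P["scene"],w))-s]
r=least_squares(f,[.5,-.25,.129]);print("tri",r.x,r.fun)
print("top@.129",onz(P["top"],t,.129),"scene",onz(P["scene"],s,.129))
# full model: fit x,y,yaw from several points
L=np.array
obs=[("top",(0,-100-0,.129*1e3),t),("scene",(0,-100,129),s),
     ("top",(-110,85,128),None)]
o=onz(P["top"],(384,240),.14);print("post",o)
lo=onz(P["top"],(362,171),.05);hi=onz(P["top"],(328,284),.128);print("chute",lo,hi)
v=lo-hi;print("yaw x",np.degrees(np.arctan2(v[1],v[0])))
v=r.x-onz(P["top"],(341,230),.13);print("lever dir",np.degrees(np.arctan2(v[1],v[0]))+90, np.hypot(*v[:2]))
st=sense();print(st["ee_rot"],st["tcp_pos"],st["joints"],st["gripper_width"],st["time_s"])
E
```

```text
[436.29192547 254.16770186] [424 242  24  24 322] [246.41052632 170.13684211] [236 163  24  17 190]
tri [ 0.50562946 -0.25503328  0.12673228] [-0.23308326  0.17488388 -0.29848944 -0.07487068]
top@.129 [ 0.50556611 -0.25492006  0.129     ] scene [ 0.50731307 -0.25229115  0.129     ]
post [ 0.53265956 -0.15345417  0.14      ]
chute [ 0.70694584 -0.12547095  0.05      ] [ 0.45059915 -0.04421243  0.128     ]
yaw x -17.587927897383235
lever dir -15.338027506841257 0.19016473750324508
[[ 9.02705226e-01 -4.30259543e-01  2.47254914e-05]
 [-4.30259544e-01 -9.02705224e-01  6.24208346e-05]
 [-4.53732952e-06 -6.69859923e-05 -9.99999998e-01]] [0.26890037 0.5641858  0.22258784] [ 7.93312367e+01  2.20392495e+01  4.54101444e-01  7.85146074e-04
 -6.84110750e+01 -1.48155582e+01] 1.0022464162217446 0.9
```

Paddle is at (0.506, -0.255), height agrees with 0.129. The dispenser's yaw is about -16°. The transfer is 0.237 in x, -0.819 in y, and a -80° turn, so I'll do it in four calls.

```bash
python3 -m pendant '[{"x":0.04,"y":-0.13,"rz":-0.018,"claw":0},{"x":0.08,"y":-0.26,"rz":-0.036,"claw":0},{"x":0.12,"y":-0.4,"rz":-0.055,"claw":0},{"x":0.16,"y":-0.55,"rz":-0.075,"claw":0},{"x":0.2,"y":-0.7,"rz":-0.095,"claw":0},{"x":0.237,"y":-0.819,"rz":-0.112,"claw":0},{"x":0.237,"y":-0.819,"rz":-0.112,"claw":0},{"x":0.237,"y":-0.819,"rz":-0.112,"claw":0}]'
python3 -m pendant '[{"x":0.04,"y":-0.13,"rz":-0.018,"claw":0},{"x":0.08,"y":-0.26,"rz":-0.036,"claw":0},{"x":0.12,"y":-0.4,"rz":-0.055,"claw":0},{"x":0.16,"y":-0.55,"rz":-0.075,"claw":0},{"x":0.2,"y":-0.7,"rz":-0.095,"claw":0},{"x":0.237,"y":-0.819,"rz":-0.112,"claw":0},{"x":0.237,"y":-0.819,"rz":-0.112,"claw":0},{"x":0.237,"y":-0.819,"rz":-0.112,"claw":0}]'
python3 -m pendant '[{"x":0.04,"y":-0.13,"rz":-0.018,"claw":0},{"x":0.08,"y":-0.26,"rz":-0.036,"claw":0},{"x":0.12,"y":-0.4,"rz":-0.055,"claw":0},{"x":0.16,"y":-0.55,"rz":-0.075,"claw":0},{"x":0.2,"y":-0.7,"rz":-0.095,"claw":0},{"x":0.237,"y":-0.819,"rz":-0.112,"claw":0},{"x":0.237,"y":-0.819,"rz":-0.112,"claw":0},{"x":0.237,"y":-0.819,"rz":-0.112,"claw":0}]'
python3 -m pendant '[{"x":0.04,"y":-0.13,"rz":-0.018,"claw":0},{"x":0.08,"y":-0.26,"rz":-0.036,"claw":0},{"x":0.12,"y":-0.4,"rz":-0.055,"claw":0},{"x":0.16,"y":-0.55,"rz":-0.075,"claw":0},{"x":0.2,"y":-0.7,"rz":-0.095,"claw":0},{"x":0.237,"y":-0.819,"rz":-0.112,"claw":0},{"x":0.237,"y":-0.819,"rz":-0.112,"claw":0},{"x":0.237,"y":-0.819,"rz":-0.112,"claw":0}]'
python3 - <<'E'
from h import *
s=sense();print(s["tcp_pos"],s["ee_rot"],s["wrist_force"],s["joints"])
p=capture("scene");save(p,"s1.png")
E
```

```text
[0.26890037 0.5641858  0.22258784] [[ 9.02705226e-01 -4.30259543e-01  2.47254914e-05]
 [-4.30259544e-01 -9.02705224e-01  6.24208346e-05]
 [-4.53732952e-06 -6.69859923e-05 -9.99999998e-01]] [ 0.14586152 -0.73082745  1.09986394] [ 7.93312367e+01  2.20392495e+01  4.54101444e-01  7.85146074e-04
 -6.84110750e+01 -1.48155582e+01]$[0]: bad value
$[0]: bad value
$[0]: bad value
$[0]: bad value
```

View pics/s1.png

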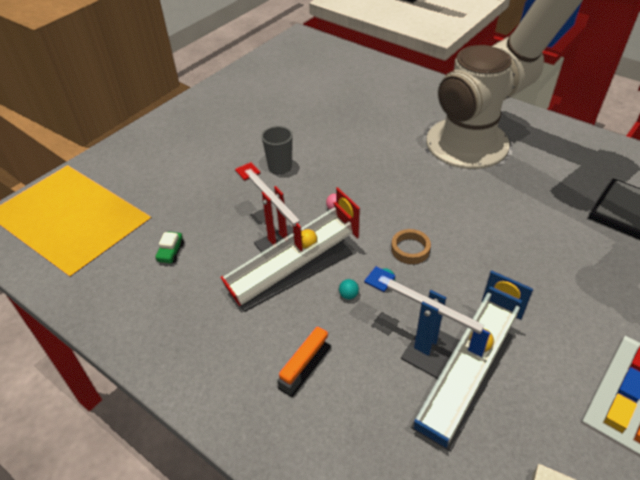

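All the calls were refused and nothing moved. The rows probably need every key, so I'll try one complete call.

```bash
python3 -m pendant '[{"x":0.04,"y":-0.13,"z":0,"rx":0,"ry":0,"rz":-0.018,"claw":0},{"x":0.08,"y":-0.26,"z":0,"rx":0,"ry":0,"rz":-0.036,"claw":0},{"x":0.12,"y":-0.4,"z":0,"rx":0,"ry":0,"rz":-0.055,"claw":0},{"x":0.16,"y":-0.55,"z":0,"rx":0,"ry":0,"rz":-0.075,"claw":0},{"x":0.2,"y":-0.7,"z":0,"rx":0,"ry":0,"rz":-0.095,"claw":0},{"x":0.237,"y":-0.819,"z":0,"rx":0,"ry":0,"rz":-0.112,"claw":0},{"x":0.237,"y":-0.819,"z":0,"rx":0,"ry":0,"rz":-0.112,"claw":0},{"x":0.237,"y":-0.819,"z":0,"rx":0,"ry":0,"rz":-0.112,"claw":0}]'
```

```text
time_s: 1.95
tcp_pos: [0.3283, 0.36, 0.2229]
ee_rot: [[0.699, -0.715, 0.001], [-0.715, -0.699, 0.001], [-0.0, -0.001, -1.0]]
wrist_force: [-0.6, -0.0, 0.2]
gripper_width: 0.173
gripper_force: 0.0
```

That worked as planned, so I'll repeat it three more times.

```bash
python3 -m pendant '[{"x":0.04,"y":-0.13,"z":0,"rx":0,"ry":0,"rz":-0.018,"claw":0},{"x":0.08,"y":-0.26,"z":0,"rx":0,"ry":0,"rz":-0.036,"claw":0},{"x":0.12,"y":-0.4,"z":0,"rx":0,"ry":0,"rz":-0.055,"claw":0},{"x":0.16,"y":-0.55,"z":0,"rx":0,"ry":0,"rz":-0.075,"claw":0},{"x":0.2,"y":-0.7,"z":0,"rx":0,"ry":0,"rz":-0.095,"claw":0},{"x":0.237,"y":-0.819,"z":0,"rx":0,"ry":0,"rz":-0.112,"claw":0},{"x":0.237,"y":-0.819,"z":0,"rx":0,"ry":0,"rz":-0.112,"claw":0},{"x":0.237,"y":-0.819,"z":0,"rx":0,"ry":0,"rz":-0.112,"claw":0}]' && python3 -m pendant '[{"x":0.04,"y":-0.13,"z":0,"rx":0,"ry":0,"rz":-0.018,"claw":0},{"x":0.08,"y":-0.26,"z":0,"rx":0,"ry":0,"rz":-0.036,"claw":0},{"x":0.12,"y":-0.4,"z":0,"rx":0,"ry":0,"rz":-0.055,"claw":0},{"x":0.16,"y":-0.55,"z":0,"rx":0,"ry":0,"rz":-0.075,"claw":0},{"x":0.2,"y":-0.7,"z":0,"rx":0,"ry":0,"rz":-0.095,"claw":0},{"x":0.237,"y":-0.819,"z":0,"rx":0,"ry":0,"rz":-0.112,"claw":0},{"x":0.237,"y":-0.819,"z":0,"rx":0,"ry":0,"rz":-0.112,"claw":0},{"x":0.237,"y":-0.819,"z":0,"rx":0,"ry":0,"rz":-0.112,"claw":0}]' && python3 -m pendant '[{"x":0.04,"y":-0.13,"z":0,"rx":0,"ry":0,"rz":-0.018,"claw":0},{"x":0.08,"y":-0.26,"z":0,"rx":0,"ry":0,"rz":-0.036,"claw":0},{"x":0.12,"y":-0.4,"z":0,"rx":0,"ry":0,"rz":-0.055,"claw":0},{"x":0.16,"y":-0.55,"z":0,"rx":0,"ry":0,"rz":-0.075,"claw":0},{"x":0.2,"y":-0.7,"z":0,"rx":0,"ry":0,"rz":-0.095,"claw":0},{"x":0.237,"y":-0.819,"z":0,"rx":0,"ry":0,"rz":-0.112,"claw":0},{"x":0.237,"y":-0.819,"z":0,"rx":0,"ry":0,"rz":-0.112,"claw":0},{"x":0.237,"y":-0.819,"z":0,"rx":0,"ry":0,"rz":-0.112,"claw":0}]'
python3 - <<'E'
from h import *
p=capture("scene");save(p,"s2.png");print(proj(p,sense()["tcp_pos"]))
E
```

```text
time_s: 2.95
tcp_pos: [0.3877, 0.1556, 0.2226]
ee_rot: [[0.411, -0.912, 0.0], [-0.912, -0.411, 0.0], [-0.0, -0.0, -1.0]]
wrist_force: [0.3, -0.3, -0.8]
gripper_width: 0.004
gripper_force: 0.0
time_s: 3.95
tcp_pos: [0.4469, -0.0492, 0.2224]
ee_rot: [[0.072, -0.997, -0.0], [-0.997, -0.072, 0.0], [-0.0, 0.0, -1.0]]
wrist_force: [-0.8, 0.1, 0.1]
gripper_width: 0.008
gripper_force: 0.0
time_s: 4.95
tcp_pos: [0.506, -0.2535, 0.2224]
ee_rot: [[-0.276, -0.961, -0.0], [-0.961, 0.276, 0.0], [-0.0, 0.001, -1.0]]
wrist_force: [-0.3, 0.5, -0.0]
gripper_width: 0.007
gripper_force: 0.0
(np.float64(240.71501766394124), np.float64(131.66872861733057))
```

View pics/s2.png

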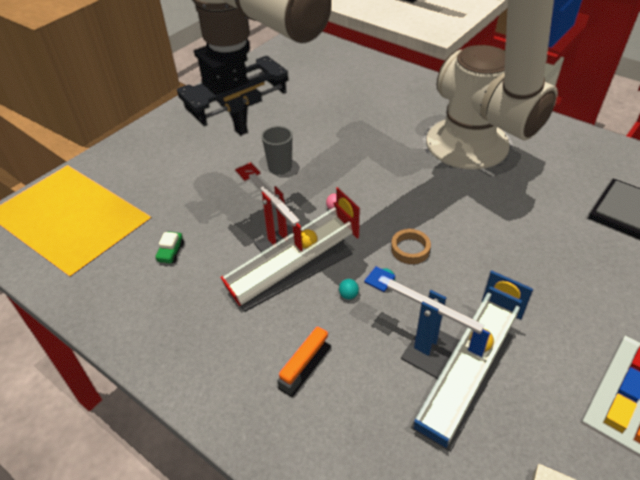

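The scene view shows the closed fingertips at (240,131), directly above the red paddle at (248,171). The wide gripper body is crosswise to the lever. Next I'll lower to z≈0.14, press to z≈0.092 and hold.

```bash
python3 -m pendant '[{"x":0,"y":-0.005,"z":-0.17,"rx":0,"ry":0,"rz":0,"claw":0},{"x":0,"y":-0.005,"z":-0.33,"rx":0,"ry":0,"rz":0,"claw":0},{"x":0,"y":-0.005,"z":-0.37,"rx":0,"ry":0,"rz":0,"claw":0},{"x":0,"y":-0.005,"z":-0.41,"rx":0,"ry":0,"rz":0,"claw":0},{"x":0,"y":-0.005,"z":-0.46,"rx":0,"ry":0,"rz":0,"claw":0},{"x":0,"y":-0.005,"z":-0.52,"rx":0,"ry":0,"rz":0,"claw":0},{"x":0,"y":-0.005,"z":-0.52,"rx":0,"ry":0,"rz":0,"claw":0},{"x":0,"y":-0.005,"z":-0.52,"rx":0,"ry":0,"rz":0,"claw":0}]'
python3 - <<'E'
from h import *
p=capture("scene");save(p,"s3.png")
E
```

```text
time_s: 6.0
tcp_pos: [0.5075, -0.2568, 0.094]
ee_rot: [[-0.277, -0.961, 0.004], [-0.961, 0.277, -0.002], [0.001, -0.004, -1.0]]
wrist_force: [1.2, -1.5, 3.9]
gripper_width: 0.005
gripper_force: 2.3
```

View pics/s3.png

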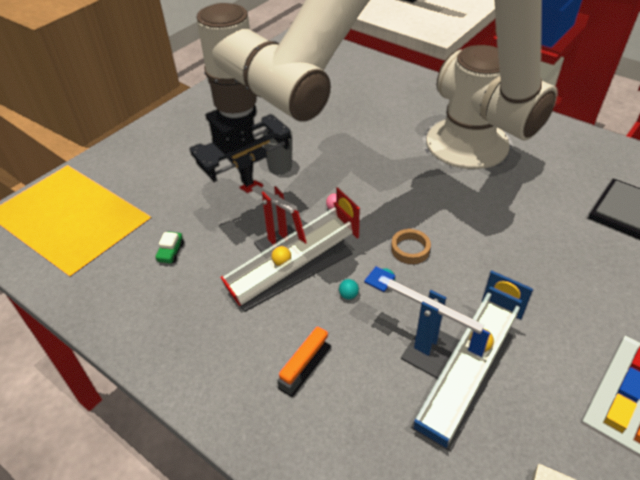

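The ball at (281,256) is past the gate and rolling. I'll hold briefly, then lift straight up and check.

```bash
python3 -m pendant '[{"x":0,"y":0,"z":0,"rx":0,"ry":0,"rz":0,"claw":0},{"x":0,"y":0,"z":0,"rx":0,"ry":0,"rz":0,"claw":0},{"x":0,"y":0,"z":0.06,"rx":0,"ry":0,"rz":0,"claw":0},{"x":0,"y":0,"z":0.12,"rx":0,"ry":0,"rz":0,"claw":0},{"x":0,"y":0,"z":0.2,"rx":0,"ry":0,"rz":0,"claw":0},{"x":0,"y":0,"z":0.4,"rx":0,"ry":0,"rz":0,"claw":0},{"x":0,"y":0,"z":0.55,"rx":0,"ry":0,"rz":0,"claw":0},{"x":0,"y":0,"z":0.55,"rx":0,"ry":0,"rz":0,"claw":0}]'
python3 -m pendant '[{"x":0,"y":0,"z":0.1,"rx":0,"ry":0,"rz":0,"claw":0},{"x":0,"y":0,"z":0.1,"rx":0,"ry":0,"rz":0,"claw":0},{"x":0,"y":0,"z":0.1,"rx":0,"ry":0,"rz":0,"claw":0},{"x":0,"y":0,"z":0.1,"rx":0,"ry":0,"rz":0,"claw":0},{"x":0,"y":0,"z":0.1,"rx":0,"ry":0,"rz":0,"claw":0},{"x":0,"y":0,"z":0.1,"rx":0,"ry":0,"rz":0,"claw":0},{"x":0,"y":0,"z":0.1,"rx":0,"ry":0,"rz":0,"claw":0},{"x":0,"y":0,"z":0.1,"rx":0,"ry":0,"rz":0,"claw":0}]'
python3 - <<'E'
from h import *
p=capture("scene");save(p,"s4.png")
E
```

```text
time_s: 7.05
tcp_pos: [0.5065, -0.2557, 0.2334]
ee_rot: [[-0.278, -0.961, 0.005], [-0.961, 0.278, -0.0], [-0.001, -0.005, -1.0]]
wrist_force: [0.8, 0.1, -0.1]
gripper_width: 0.008
gripper_force: 0.0
time_s: 8.05
tcp_pos: [0.5059, -0.2561, 0.2551]
ee_rot: [[-0.278, -0.961, 0.0], [-0.961, 0.278, 0.0], [-0.0, -0.0, -1.0]]
wrist_force: [0.4, -0.8, 1.5]
gripper_width: 0.003
gripper_force: 0.0
```

View pics/s4.png

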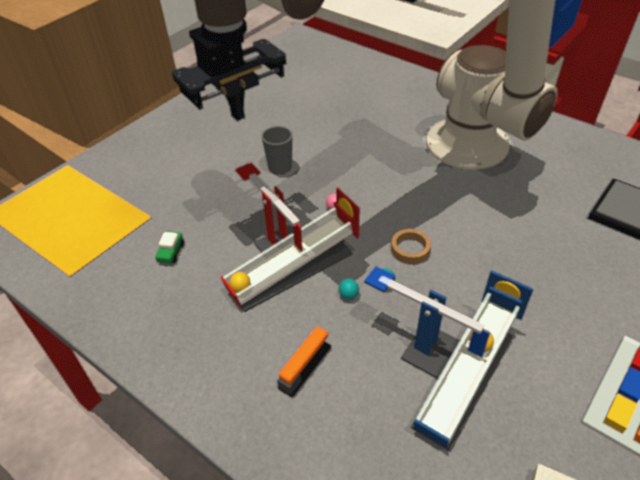

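The red ball rests at the low end of its chute (240,281), the paddle is back level at (248,171) with the gate down, the blue ball is still held, and the other things haven't moved. Handing in.

```bash
python3 -c "from station import *; print(finish_job())"
```

```text
the job is handed in; nothing more can be done
None
```

The red dispenser's ball is at the low end of its chute with the gate shut again, the blue dispenser is still shut with its ball inside, nothing else on the counter moved, and the arm is clear; the job is handed in at about 8 s.

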